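# Load a microscope flow-cell holder: cell, clamp frame, latch

## Robot

A 6-joint arm with a two-finger parallel gripper is mounted at the origin on the work surface. World frame = base frame: x ahead of the robot, y to its left, z up, the work surface at z = 0. Lengths are in m, angles in degrees, forces in N, time in s.
With the tool pointing down it reaches from about 0.3 to 0.875 m from the base axis. Payload 6.4 kg.
Tool frame: the origin (TCP) lies midway between the tips of the shut fingers; the grasp point (between the pads) lies 19 mm behind it; z points along the fingers, y is the line along which they close (so a half turn about z gives the same grasp; the last joint's range is limited). The gripper opens to 85 mm and grips with 20 to 120 N. Pads are 22 mm wide; open, the fingers measure 114 mm over their backs; the gripper's body (76 mm by 85 mm) begins 54 mm behind the grasp point. The pads swing forward as they close: fully open they stand 13 mm farther back than shut.
Start: joints at [-86.706, 10.359, 92.074, -0, 77.567, -11.82], TCP at [0.15, -0.555, 0.231] pointing down, gripper open.
Joint ranges: [-171.53, 171.53], [-51.25, 118.39], [17.06, 147.69], [-65.23, 245.23], [0, 150.52], [-178.68, 178.68]. Speed limits (degrees/s): [147.25, 147.25, 172.46, 180, 180, 180].

## Interface

Orientations are given as a 3x3 rotation matrix whose columns are the frame's x, y, z axes.
In Python, from plant import robot, eyes, workorder gives the robot as it stands.
- The arm moves only by the tool step_arm, never from a script. Its argument "steps" is a list of rows, each an object with "slide": the shift along the tool's x, y, z in units of 40 mm (1.0 is 40 mm), a list of three; "twist": the turn, a rotation vector about the tool's x, y, z in units of 8 degrees (1.0 is 8 degrees), a list of three. In form: [{"slide": [tx, ty, tz], "twist": [wx, wy, wz]}, ...]. A call has 1 to 12 rows; each row is the pose to reach, as a shift and turn from the pose commanded when the call began, along the tool's axes at that moment; what a row does not reach only later rows make up. A row lasts 1/10 s, in which the tool goes at most 50 mm and 8.59 degrees, less where a joint would pass 70% of its speed; a pose out of reach is approached as far as the arm can. A call with a gripper value outside its range is refused whole. "claw" is the opening, from -1 (shut) to 1 (fully open), so that 0 is half open, set as the call begins (left out, the last holds). The fingers move at their own pace and stop on an object; the grip force is fixed at half the most. Time passes only in rows, so rows that repeat a pose let the fingers close. It gives the time, the measured TCP pose, the force, the opening and the grip force at its end, in the units of the state.
- robot.read_state(): the state, without advancing time (a new reading comes with each control period).
- eyes.snapshot(name): name is "scene" or "top" or "wrist"; returns a dict with "pixels" (420x560x3 uint8, blue, green, red), "camera_matrix" (3x3 intrinsics, pixels), "view" (4x4, takes a point from world to camera coordinates). Camera axes: x right, y down, z forward; pixel columns grow to the right and rows downward; lengths in m; the calibration is good to about 2 mm. A picture is of the moment at which its call begins. There is no depth.
- workorder.finish_job(): hands the job in; it is judged then, once.
The state is a dict: "t": time; "joint_positions": joint angles; "qvel": joint speeds; "tau": joint torques, N m; "tool_pos": TCP position; "tcp_rot": TCP orientation; "wrist_force": force on the tool from outside, world axes, zero at the start; "wrist_torque": the same for the moment, N m; "grip_width": finger opening in m; "gripper_force": force on a finger pad.
Only numpy, scipy, OpenCV 4.12 (cv2) and the standard library are available. Lean on these libraries where they do the work, as an engineer would, in place of code of your own. Each camera call takes 0.05 s, during which the arm holds its last target. There are 200 camera calls.

## Task

Load the flow-cell holder for the microscope: take the blue-green flow cell and spring it gently into the nest of the black stage insert, so that it lies flat between the fixed end stop and the sprung brass jaw. Then hook the tongue of the orange clamp frame under the steel lip, lay the frame flat over the cell, and turn the red latch fully shut over the frame's other end. Leave the other things on the bench where they are.

Things in the scene. Friction and masses are not known exactly. Their poses are not given: they have to be found in the camera images.
- insert: Black stage insert, fixed: plate 160 (x) x 110 (y) mm, 6 thick, top face 36 mm above the bench, with a 56 (x) x 90 (y) mm opening right through the middle, so fingers can reach down beside what lies in the nest. Origin: on the bench under the opening's middle; x runs from the hook end (-x) to the latch end (+x), z up. Two guide pins 6 mm thick, 13 mm above the plate, at x 44, y +-22 mm.
- nest (a point): Middle of the nest, nominally: x = 0, y = 0 of the insert, 3 mm above its top face, the height of the seated cell's centre. The nest is a flat aluminium carriage (stop and jaw with bars 4 mm high between them) that is clamped anywhere from 4 mm towards -x to 6 mm towards +x of this point: where is not told, it must be seen or felt.
- lip (a point): Middle of the free lower edge of the steel lip, at x = -51 mm of the insert, 13 mm above its top face. The lip reaches from here to x = -60 mm and is 5 mm thick. Under it is a slot 20 mm wide (y), open down to the plate, with its back wall at x = -60 mm.
- jaw (a joint): Travel of the brass spring jaw (face 28 mm wide, 4.5 high) on the carriage towards +x, 0 to 0.007 m, where a hard stop is felt. At 0 its face is 33 mm from the carriage's middle; the fixed end stop's face is 38 mm from it on the -x side (4.5 high, ears 15 to 19 mm either side). So the 76 mm cell must push it back by 5 mm to lie flat. Damped spring: 2.5 N at 0, plus 0.5 N per mm.
- latch (a joint): Angle of the red latch, rad: 0 = shut (its finger points along -x of the insert, over the frame's end), up to 1.75 = open (counter-clockwise from above, finger to -y). Hard stop at 0; turns against about 0.03 N m and stays put. It starts open, clear of the frame. Unless cell and frame are fully down its finger cannot pass over the frame.
- latch_grip (a point): Centre of the latch's red wing grip, on its vertical axis (x = 72, y = 0 mm of the insert), 33 mm above the plate's top face. The wing is 26 mm long (this point's x), 10 mm thick, 20 to 42 mm above the plate. The steel finger under it, 12 mm wide and 15 to 20 mm above the plate, reaches 30 mm from the axis towards this point's -x.
- chip_center (a point): Centre of the flow cell: rigid blue-green plate 76 (x) x 26 (y) x 6 (z) mm, about 30 g, white meander on top; either way round is right. It lies on one of two white racks, whose two cross rails (52 mm clear between them along x, tops 30 mm above the bench) hold it over the rack's 5 mm base.
- chip: The flow cell; origin at the centre of its underside, axes as for chip_center.
- frame_center (a point): Centre of the orange clamp frame, half-way up its 8 mm: rigid plate from x = -45 to +51 mm, 34 mm wide (y), about 90 g, 50 x 16 mm window, two white pressure screws (8 mm wide, 6 mm high) on top at x = +-31 mm. It lies on the other rack, 30 mm above the bench. Seated, it rests on the cell and this point is over x = y = 0 of the insert, 7 mm above the nest point.
- tongue (a point): Middle of the end of the frame's tongue, at x = -58 mm of the frame, 2.5 mm above its underside. The tongue is 16 mm wide, 5 mm thick, level with the underside, from x = -45 to -58 mm. Seated, it ends 2 mm short of the slot's back wall.
- frame: The clamp frame; origin 4 mm below frame_center, axes the same.
- spool: White spool, 80 mm diameter, 36 mm high, beyond the insert. Not to be disturbed.
- vial: Small glass vial with a white cap, 26 mm diameter, 55 mm high. Not to be disturbed.
- dish: Petri dish with lid, 61 mm diameter, 14 mm high, on the near side. Not to be disturbed.
- canister: Black objective canister with a yellow band, 42 mm diameter, 72 mm high. Not to be disturbed.
- tip_box: Blue pipette-tip box with a pale lid, 86 x 122 x 60 mm. Not to be disturbed.
- driver: Screwdriver lying on the near side. Not to be disturbed.
- wash: White bottle with a red cap, 62 mm diameter, 140 mm high, on the left. Not to be disturbed.
Things that resemble listed ones, but are neither listed nor needed, are in the scene too. What is shaped like the chip but brown, pink or purple is not meant.

How it is judged (in metres and radians):
On the way, in this order (a step that is already met when the one before it is completed fails the run):
1. the flow cell is sprung into the nest, flat between end stop and jaw (x of chip_center in the frame of nest between -0.0065 and 0.0085 m and y of chip_center in the frame of nest between -0.0025 and 0.0025 m and z of chip_center in the frame of nest between -0.002 and 0.002 m and angle between the z axis of chip and the z axis of insert, either way round below 0.055 rad and value of joint jaw between 0.0035 and 0.0065 m and angle between the x axis of chip and the x axis of insert, either way round below 0.07 rad), for 0.2 s.
2. the clamp frame lies flat over the cell with its tongue under the lip (x of frame_center in the frame of nest between -0.0035 and 0.0035 m and y of frame_center in the frame of nest between -0.0035 and 0.0035 m and z of frame_center in the frame of nest between 0.005 and 0.009 m and angle between the z axis of frame and the z axis of insert, either way round below 0.055 rad and angle between the x axis of frame and the x axis of insert, either way round below 0.055 rad and x of tongue in the frame of insert below -0.055 m), for 0.2 s.
3. the latch is turned shut over the frame's end (value of joint latch below 0.2 rad), for 0.2 s.
At the end, for the whole second after the job is handed in: Cell flat in the nest (height 2 mm, across 2.5 mm, level within 3, in line within 4 degrees), against the end stop (jaw back 3.5 to 6.5 mm); frame flat on it within 3.5 mm (height 2), level and in line within 3 degrees, tongue 4 mm or more under the lip; latch within 0.2 rad of shut; at rest (all of step 1 and all of step 2 and value of joint latch below 0.2 rad and linear speed of each of chip, frame below 0.02 m/s); the robot touches nothing.
It fails at once if the flow cell is pressed against the insert with more than 60 N (contact force between chip and insert above 60 N).
It fails at once if a bystander is moved by more than 30 mm (distance of any of spool, vial, dish, canister, tip_box, driver, wash from where it was at the start of the episode above 0.03 m).
It also fails if it takes over 64 s, if anything falls off the work surface, if the arm or the gripper's body presses on something with over 40 N, if the wrist force passes 120 N, or if a joint passes its speed limit or range.

## Working session

There is one attempt and no reset: what is moved stays moved. The work goes in short steps, Python scripts to look and compute and a tool call to move; the robot and the scene stay as the last step left them, time stands still between calls to the robot, and variables do not carry over. Pictures are saved under pics/ and viewed, at most 11 in all, crops included, and the job is handed in when it is done.

Besides the shell and the picture viewer there is one more tool, called after "Request:" as name([rows], argument=value, ...), one row to a line, values as JSON. step_arm: Moves the arm, as the interface text tells. Its arguments: {"type":"object","properties":{"steps":{"type":"array"},"claw":{"type":"number"}},"required":["steps"]}

```bash
mkdir -p pics
cat > h.py <<'E'
import numpy as np,cv2
from plant import robot,eyes,workorder
def snap(n,save=None):
    s=eyes.snapshot(n); s['pixels']=np.array(s['pixels'],dtype=np.uint8); s['camera_matrix']=np.array(s['camera_matrix']); s['view']=np.array(s['view'])
    if save: cv2.imwrite('pics/'+save,s['pixels'])
    return s
def ray(s,u,v,z):
    V=s['view'];R=V[:3,:3];c=-R.T@V[:3,3]
    d=R.T@np.linalg.inv(s['camera_matrix'])@np.array([u,v,1.]); return c+d*(z-c[2])/d[2]
def proj(s,p):
    q=s['camera_matrix']@(s['view']@np.append(p,1.))[:3]; return q[:2]/q[2]
E
python3 - <<'E'
from h import *
for n in ['scene','top','wrist']:
    s=snap(n,n+'0.png'); V=s['view']; print(n,np.round(-V[:3,:3].T@V[:3,3],3),np.round(V[2,:3],2),s['camera_matrix'][0,0])
print(robot.read_state())
a=cv2.imread('pics/scene0.png')
np.save('t.npy',0)
E
```

```text
scene [1.428 0.408 0.739] [-0.75 -0.31 -0.59] 421.41442118721295
top [0.421 0.057 1.485] [ 0.1  -0.02 -0.99] 542.6108615102663
wrist [ 0.231 -0.532  0.373] [-0.32 -0.08 -0.95] 345.78455898125287
{'t': 0.15, 'joint_positions': array([-8.67052532e+01,  1.03925843e+01,  9.21166788e+01,  2.35076632e-03,
        7.75682362e+01, -1.18203347e+01]), 'qvel': array([ 0.08579927, -0.06226677, -0.23549745,  0.09392287, -0.05674486,
       -0.04467346]), 'tau': array([ 9.19261438e-04, -4.45263577e+01, -3.51691461e+01, -1.94237168e-04,
        5.86409995e-03, -2.52376304e-05]), 'tool_pos': array([ 0.14993963, -0.554683  ,  0.23060184]), 'tcp_rot': array([[ 9.65406343e-01,  2.60750055e-01, -3.77379552e-05],
       [ 2.60749866e-01, -9.65405447e-01,  1.35268529e-03],
       [ 3.16280337e-04, -1.31573113e-03, -9.99999084e-01]]), 'wrist_force': array([ 0.36156076,  0.06376465, -0.74723846]), 'wrist_torque': array([ 0.04912172, -0.03806337,  0.03474232]), 'gripper_force': 0.0, 'grip_width': 0.08534241506060036}
```

View pics/top0.png

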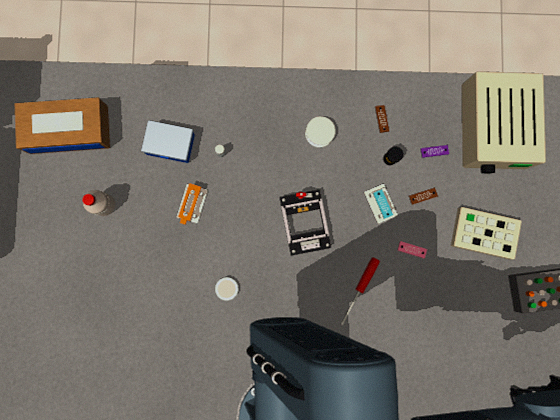

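View pics/scene0.png

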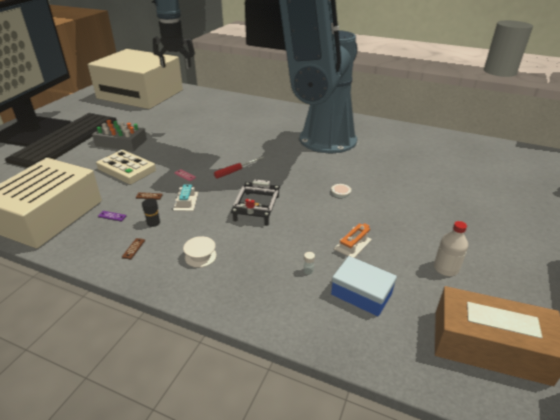

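The top view shows the cyan cell on its rack at (381,203). The look-alikes are brown (382,118) and (423,195), purple (434,152) and pink (412,250). The only blue-green one is at (381,203). The orange frame is at (190,203), and the insert is at (305,222) with the red latch at the top.

Run:
```python
from h import *
s=snap('top'); im=s['pixels']; hsv=cv2.cvtColor(im,cv2.COLOR_BGR2HSV)
def m(lo,hi,box,z,n):
    k=cv2.inRange(hsv,lo,hi); x0,y0,x1,y1=box; q=np.zeros_like(k); q[y0:y1,x0:x1]=k[y0:y1,x0:x1]
    p=np.argwhere(q)[:,::-1].astype(np.float32)
    P=np.array([ray(s,u,v,z)[:2] for u,v in p],dtype=np.float32)
    r=cv2.minAreaRect(P*1000); print(n,len(p),p.mean(0),np.round(P.mean(0),4),r)
m((80,60,60),(100,255,255),(360,180,400,225),.036,'chip')
m((5,120,100),(20,255,255),(170,170,215,235),.038,'frame')
m((0,0,0),(179,255,60),(272,182,338,262),.036,'insert')
m((0,150,100),(8,255,255),(285,182,325,205),.069,'latch')
for b in [('c',355,175,410,235),('i',270,180,340,265)]:
    pass
a=cv2.resize(im[175:265,350:450],None,fx=4,fy=4,interpolation=2);b=cv2.resize(im[175:265,270:340],None,fx=4,fy=4,interpolation=2)
cv2.imwrite('pics/crop1.png',np.hstack([a,b]))
```

```text
chip 270 [382.71112 203.4926 ] [ 0.5725 -0.2625] ((572.5255126953125, -262.3353576660156), (75.8656005859375, 26.925832748413086), 23.83000946044922)
frame 371 [188.97035 202.95956] [0.5619 0.2576] ((559.6212768554688, 258.6566467285156), (34.7645149230957, 109.90482330322266), 73.64506530761719)
insert 949 [305.19705 221.88304] [ 0.5184 -0.0541] ((507.44232177734375, -61.4088134765625), (187.09681701660156, 120.66893768310547), 11.87572193145752)
latch 46 [300.36957 194.76086] [ 0.5872 -0.0377] ((586.5364379882812, -38.1123161315918), (15.878543853759766, 23.754138946533203), 1.3380290269851685)
```

View pics/crop1.png

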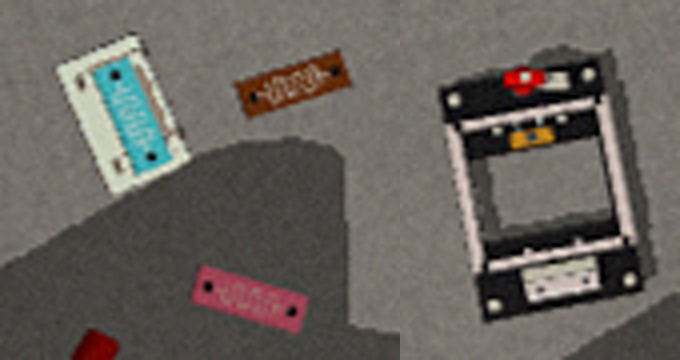

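The crop confirms the choice: the blue-green cell is on the white rack, with its long axis running up and to the left. The brown and pink decoys lie separately. The insert has the brass jaw at the top (latch end) and the steel lip at the bottom. I'm moving over the cell.

Request:
step_arm([
  {"slide": [12.1, -4.3, 0.5], "twist": [0, 0, -1.0]},
  {"slide": [12.1, -4.3, 0.5], "twist": [0, 0, -1.0]},
  {"slide": [12.1, -4.3, 0.5], "twist": [0, 0, -1.0]},
  {"slide": [12.1, -4.3, 0.5], "twist": [0, 0, -1.0]},
  {"slide": [12.1, -4.3, 0.5], "twist": [0, 0, -1.0]},
  {"slide": [12.1, -4.3, 0.5], "twist": [0, 0, -1.0]},
  {"slide": [12.1, -4.3, 0.5], "twist": [0, 0, -1.0]},
  {"slide": [12.1, -4.3, 0.5], "twist": [0, 0, -1.0]},
  {"slide": [12.1, -4.3, 0.5], "twist": [0, 0, -1.0]},
  {"slide": [12.1, -4.3, 0.5], "twist": [0, 0, -1.0]},
  {"slide": [12.1, -4.3, 0.5], "twist": [0, 0, -1.0]},
  {"slide": [12.1, -4.3, 0.5], "twist": [0, 0, -1.0]},
], claw=1)

```text
t: 1.4
tool_pos: [0.5735, -0.261, 0.2106]
tcp_rot: [[0.918, 0.396, -0.001], [0.396, -0.918, 0.001], [-0.0, -0.001, -1.0]]
wrist_force: [0.1, 0.4, -0.9]
grip_width: 0.0854
gripper_force: 0.0
```

```bash
cat >> h.py <<'E'
from scipy.spatial.transform import Rotation as Ro
def target(yaw,pitch=0):
    "tool x along yaw (deg), tool z down; pitch>0: +x end dips"
    c,s=np.cos(np.radians(yaw)),np.sin(np.radians(yaw))
    R=np.array([[c,s,0],[s,-c,0],[0,0,-1.]])
    return Ro.from_rotvec(np.radians(pitch)*np.array([-s,c,0])).as_matrix()@R
def cmd(p,R):
    st=robot.read_state(); R0=st['tcp_rot']
    d=np.array(p)-st['tool_pos']
    print('slide',np.round(R0.T@d/.04,3),'twist',np.round(np.degrees(Ro.from_matrix(R0.T@R).as_rotvec())/8,3))
def blob(s,lo,hi,z,box=None,n='',big=True):
    k=cv2.inRange(cv2.cvtColor(s['pixels'],cv2.COLOR_BGR2HSV),lo,hi)
    if box: x0,y0,x1,y1=box; q=np.zeros_like(k); q[y0:y1,x0:x1]=k[y0:y1,x0:x1]; k=q
    k=cv2.morphologyEx(k,cv2.MORPH_CLOSE,np.ones((7,7)))
    cs,_=cv2.findContours(k,0,1); c=max(cs,key=cv2.contourArea)[:,0]
    P=np.array([ray(s,u,v,z)[:2]*1000 for u,v in c],dtype=np.float32)
    r=cv2.minAreaRect(P); print(n,'px',c.mean(0),'rect mm',np.round(r[0],1),np.round(r[1],1),round(r[2],2)); return c,P,r
E
python3 - <<'E'
from h import *
s=snap('wrist','w1.png')
blob(s,(80,60,60),(100,255,255),.036,n='chip')
E
```

```text
chip px [277.00485437 188.09708738] rect mm [ 570.7 -262.5] [76.5 25.6] 23.49
```

View pics/w1.png

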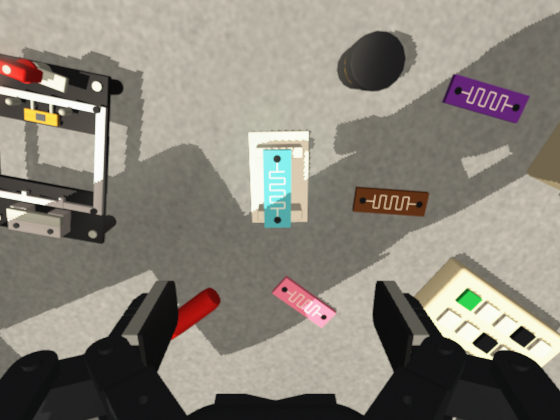

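The wrist view shows the cell at (277,188), upright in the image and 76.5×25.6 mm, which matches. Its left and right sides are clear for the fingers. Next I descend and grip.

Run:
```python
from h import *
cmd([.5707,-.2625,.015],target(23.49))
```

```text
slide [-0.032 -0.008  4.892] twist [-0.005  0.008 -0.033]
```

Request:
step_arm([
  {"slide": [-0.03, 0, 1.2], "twist": [0, 0, 0]},
  {"slide": [-0.03, 0, 2.4], "twist": [0, 0, 0]},
  {"slide": [-0.03, 0, 3.4], "twist": [0, 0, 0]},
  {"slide": [-0.03, 0, 4.2], "twist": [0, 0, 0]},
  {"slide": [-0.03, 0, 4.7], "twist": [0, 0, 0]},
  {"slide": [-0.03, 0, 4.9], "twist": [0, 0, 0]},
  {"slide": [-0.03, 0, 4.9], "twist": [0, 0, 0]},
])

```text
t: 2.15
tool_pos: [0.5696, -0.2642, 0.0144]
tcp_rot: [[0.92, 0.391, -0.002], [0.391, -0.92, 0.001], [-0.001, -0.002, -1.0]]
wrist_force: [-1.0, -0.1, 0.2]
grip_width: 0.0855
gripper_force: 0.0
```

Request:
step_arm([
  {"slide": [0, 0, 0], "twist": [0, 0, 0]},
  {"slide": [0, 0, 0], "twist": [0, 0, 0]},
  {"slide": [0, 0, 0], "twist": [0, 0, 0]},
  {"slide": [0, 0, 0], "twist": [0, 0, 0]},
  {"slide": [0, 0, 0], "twist": [0, 0, 0]},
  {"slide": [0, 0, 0], "twist": [0, 0, 0]},
  {"slide": [0, 0, 0], "twist": [0, 0, 0]},
  {"slide": [0, 0, 0], "twist": [0, 0, 0]},
], claw=-1)

```text
t: 2.95
tool_pos: [0.572, -0.2637, 0.0165]
tcp_rot: [[0.92, 0.393, 0.001], [0.393, -0.92, -0.001], [0.001, 0.001, -1.0]]
wrist_force: [-1.1, 0.1, 6.4]
grip_width: 0.0245
gripper_force: 59.0
```

Run:
```python
from h import *
cmd([.5707,-.2625,.13],target(23.49))
cmd([.43,-.067,.21],target(11))
```

```text
slide [-0.015 -0.036 -2.838] twist [ 0.01  -0.006 -0.045]
slide [-1.328 -5.91  -4.847] twist [ 0.01  -0.007  1.516]
```

Request:
step_arm([
  {"slide": [0, 0, -0.5], "twist": [0, 0, 0]},
  {"slide": [0, 0, -1.4], "twist": [0, 0, 0]},
  {"slide": [0, 0, -2.5], "twist": [0, 0, 0]},
  {"slide": [-0.3, -1, -3.4], "twist": [0, 0, 0.4]},
  {"slide": [-0.5, -2, -4.2], "twist": [0, 0, 0.8]},
  {"slide": [-0.8, -3.1, -4.85], "twist": [0, 0, 1.2]},
  {"slide": [-1, -4.2, -4.85], "twist": [0, 0, 1.52]},
  {"slide": [-1.2, -5.2, -4.85], "twist": [0, 0, 1.52]},
  {"slide": [-1.33, -5.9, -4.85], "twist": [0, 0, 1.52]},
  {"slide": [-1.33, -5.9, -4.85], "twist": [0, 0, 1.52]},
  {"slide": [-1.33, -5.9, -4.85], "twist": [0, 0, 1.52]},
])

```text
t: 4.05
tool_pos: [0.4299, -0.067, 0.2097]
tcp_rot: [[0.982, 0.191, 0.001], [0.191, -0.982, -0.001], [0.001, 0.001, -1.0]]
wrist_force: [0.6, 0.2, -0.7]
grip_width: 0.0244
gripper_force: 59.1
```

Run:
```python
from h import *
s=snap('wrist'); cv2.imwrite('pics/w2.png',cv2.resize(s['pixels'],(800,600)))
cv2.imwrite('pics/raw2.png',s['pixels']); np.savez('raw2.npz',**s)
c,P,r=blob(s,(80,60,60),(100,255,255),.22,n='chip in hand')
print(robot.read_state()['tool_pos'])
```

```text
chip in hand px [274.72421525 296.69730942] rect mm [423.6 -67. ] [84.  28.3] 11.63
[ 0.43025371 -0.06759456  0.20966943]
```

View pics/w2.png

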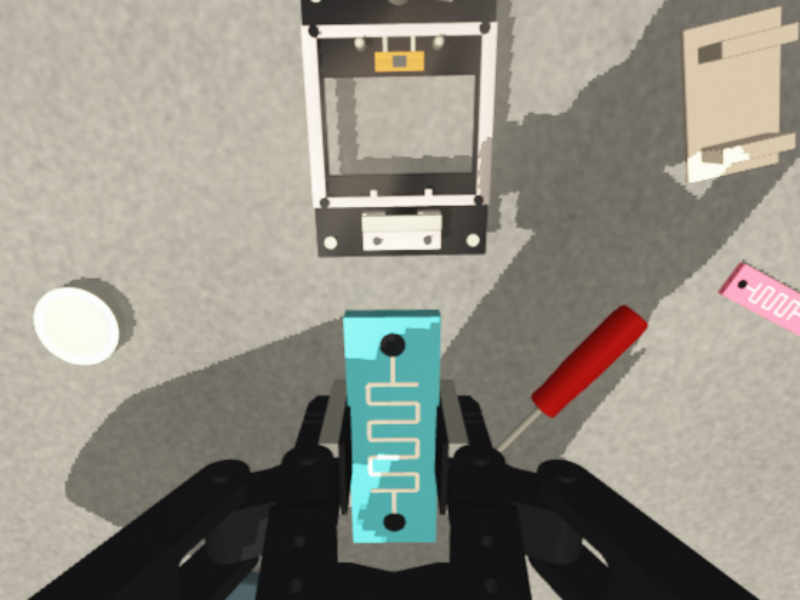

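The wrist view shows the cell held straight in the fingers, top near (392,430). The insert is above it, with the brass jaw at (400,62), the stop ears at (373,193) and (428,193), and the lip block at (402,225). I'll shift forward a little for a fuller view and measure there.

Request:
step_arm([
  {"slide": [0.5, 0, 0], "twist": [0, 0, 0]},
  {"slide": [0.9, 0, 0], "twist": [0, 0, 0]},
  {"slide": [0.9, 0, 0], "twist": [0, 0, 0]},
  {"slide": [0.9, 0, 0], "twist": [0, 0, 0]},
])

```text
t: 4.5
tool_pos: [0.465, -0.061, 0.2087]
tcp_rot: [[0.982, 0.19, -0.002], [0.19, -0.982, 0.0], [-0.001, -0.001, -1.0]]
wrist_force: [-0.4, -0.1, -0.6]
grip_width: 0.0247
gripper_force: 59.1
```

Run:
```python
from h import *
s=snap('wrist'); np.savez('raw3.npz',**s)
im=s['pixels'][0:240,190:370]
cv2.imwrite('pics/w3.png',cv2.resize(im,None,fx=2.5,fy=2.5,interpolation=cv2.INTER_CUBIC))
blob(s,(80,60,60),(100,255,255),.2325,n='chip in hand')
blob(s,(15,120,120),(28,255,255),.0405,box=(190,0,370,140),n='jaw')
print(robot.read_state()['tool_pos'])
```

```text
chip in hand px [274.72297297 296.32657658] rect mm [467.7 -59.5] [75.6 25.7] 11.38
jaw px [277.96590909  88.32954545] rect mm [550.3 -45.4] [10.4 28. ] 10.92
[ 0.46469799 -0.06088477  0.20881467]
```

View pics/w3.png

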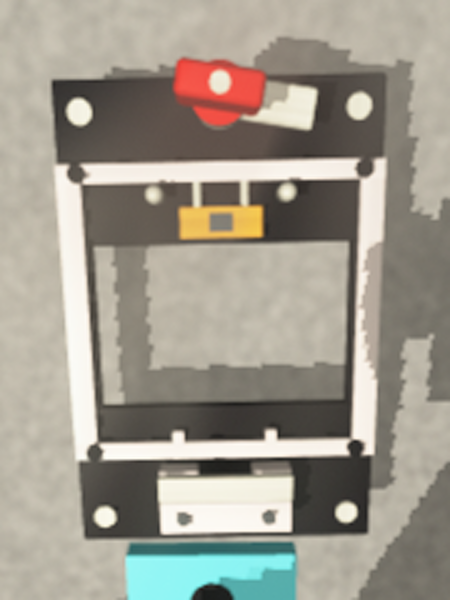

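The crop shows the insert upright with plate corners at (52,82), (386,73), (85,538) and (369,533). The red wing is at (220,85), the jaw face edge at (220,238), and the stop ears' tips at (178,431) and (271,429). The lip edge is around (226,474).

Run:
```python
from h import *
s=dict(np.load('raw3.npz'))
def r(u,v,z): return ray(s,u/2.5+190,v/2.5,z)[:2]*1000
A=np.array([r(*p,36) if 0 else r(*p,.036) for p in [(52,82),(386,73),(85,538),(369,533)]])
print('plate',A.round(1).tolist(),'mean',A.mean(0).round(1))
M=np.array([[80,55],[80,-55],[-80,55],[-80,-55.]])
def fit(M,A):
    a=M-M.mean(0);b=A-A.mean(0); th=np.arctan2((a[:,0]*b[:,1]-a[:,1]*b[:,0]).sum(),(a*b).sum())
    R=np.array([[np.cos(th),-np.sin(th)],[np.sin(th),np.cos(th)]]); o=A.mean(0)-R@M.mean(0); print('o',o.round(1),'yaw',np.degrees(th).round(2),'res',(A-(M@R.T+o)).round(1).tolist()); return R,o
R,o=fit(M,A)
B=np.array([r(*p,.036) for p in [(92,246),(350,240),(103,405),(350,403)]]); fit(np.array([[28,45],[28,-45],[-28,45],[-28,-45.]]),B)
loc=lambda p:(R.T@(np.array(p)-o)).round(1)
for n,p,z in [('jawL',(180,238),.0405),('jawR',(263,238),.0405),('earL',(178,430),.0405),('earR',(271,428),.0405),('lip',(226,474),.049),('wing',(220,82),.078)]: print(n,r(*p,z).round(1),loc(r(*p,z)))
```

```text
plate [[582.2, 16.5], [605.4, -90.2], [427.1, -16.6], [450.0, -124.1]] mean [516.2 -53.6]
o [516.2 -53.6] yaw 12.17 res [[-0.6, -0.5], [-0.6, 0.3], [0.7, 0.1], [0.4, 0.1]]
o [516.2 -53.8] yaw 12.18 res [[0.1, 0.2], [-0.1, 0.8], [0.5, 0.0], [-0.5, -1.0]]
jawL [542.5 -33.4] [30.1 14.2]
jawR [547.9 -61.1] [ 29.4 -14.1]
earL [476.9 -44.4] [-36.5  17.2]
earR [484.1 -77.7] [-36.5 -16.8]
lip [466.1 -64.4] [-51.2  -0. ]
wing [586.5 -38.4] [72. -0.]
```

```bash
cat >> h.py <<'E'
YI=12.17; O=np.array([.5162,-.0537,.036]); RI=Ro.from_euler('z',YI,degrees=True).as_matrix()
OFF=np.array([3.2,-.8,-17.5])/1000; DY=-.4
def chip_pose(xp,y,zb,pitch):
    "TCP pose so that chip's +x bottom edge is at insert (xp,y,zb mm above plate), chip pitched down by pitch deg"
    R=target(YI+DY,pitch); edge=OFF+np.array([.038,0,.003])
    return O+RI@(np.array([xp,y,zb])/1000)-R@edge, R
def where():
    st=robot.read_state(); R=st['tcp_rot']; f=lambda e:(RI.T@(st['tool_pos']+R@(OFF+np.array(e))-O)*1000).round(1)
    print('edge+',f([.038,0,.003]),'edge-',f([-.038,0,.003]),'F',(RI.T@st['wrist_force']).round(1),'t',st['t'])
E
python3 - <<'E'
from h import *
where(); cmd(*chip_pose(26,0,40,8)); cmd(*chip_pose(26,0,3,8))
E
```

```text
edge+ [-10.6   3.7 187.3] edge- [-86.6   5.4 187.4] F [ 0.2 -0.2 -0.3] t 4.55
slide [0.883 0.091 3.535] twist [-0.011 -0.991 -0.105]
slide [0.884 0.092 4.46 ] twist [-0.011 -0.991 -0.105]
```

Request:
step_arm([
  {"slide": [0.3, 0, 0.8], "twist": [0, -0.3, 0]},
  {"slide": [0.6, 0.05, 1.8], "twist": [0, -0.7, -0.1]},
  {"slide": [0.88, 0.09, 2.8], "twist": [0, -1, -0.1]},
  {"slide": [0.88, 0.09, 3.5], "twist": [0, -1, -0.1]},
  {"slide": [0.88, 0.09, 3.5], "twist": [0, -1, -0.1]},
  {"slide": [0.88, 0.09, 3.5], "twist": [0, -1, -0.1]},
])

```text
t: 5.15
tool_pos: [0.4997, -0.0574, 0.0695]
tcp_rot: [[0.969, 0.203, -0.138], [0.201, -0.979, -0.027], [-0.14, -0.002, -0.99]]
wrist_force: [-0.3, -0.3, -0.1]
grip_width: 0.0246
gripper_force: 59.1
```

Run:
```python
from h import *
where(); s=snap('wrist'); np.savez('raw4.npz',**s)
cv2.imwrite('pics/w4.png',cv2.resize(s['pixels'],(800,600)))
cmd(*chip_pose(26,0,5,8));cmd(*chip_pose(26,0,2,8))
```

```text
edge+ [25.9  0.3 42.1] edge- [-49.3   0.9  52.7] F [-0.4 -0.2 -0.1] t 5.15
slide [ 0.111 -0.004  0.952] twist [-0.002 -0.009 -0.006]
slide [ 0.122 -0.004  1.026] twist [-0.002 -0.009 -0.006]
```

View pics/w4.png

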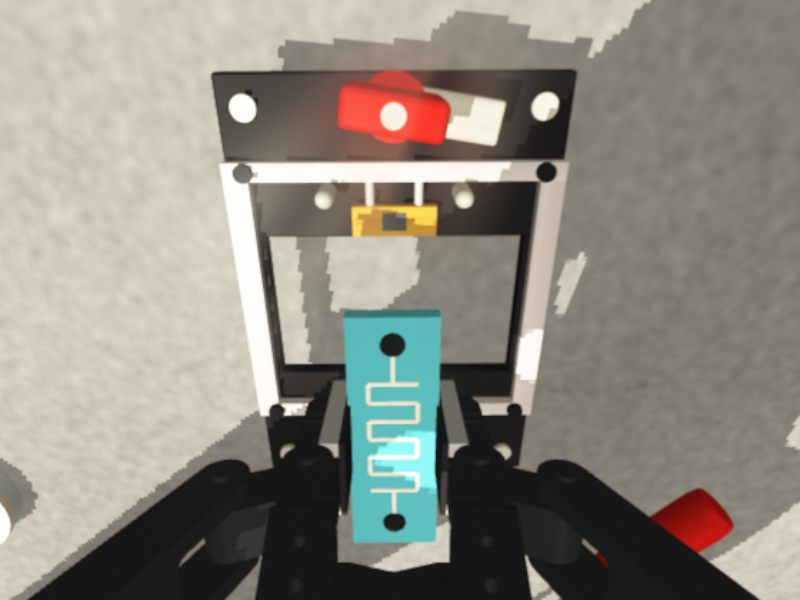

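The view shows the cell's leading end at (392,312), centred below the brass jaw at (394,220) and aligned with it. I'm lowering to just behind the jaw.

Request:
step_arm([
  {"slide": [0.06, 0, 0.4], "twist": [0, 0, 0]},
  {"slide": [0.06, 0, 0.75], "twist": [0, 0, 0]},
  {"slide": [0.06, 0, 0.95], "twist": [0, 0, 0]},
  {"slide": [0.06, 0, 0.95], "twist": [0, 0, 0]},
  {"slide": [0.06, 0, 0.95], "twist": [0, 0, 0]},
])

```text
t: 5.7
tool_pos: [0.4989, -0.0583, 0.0334]
tcp_rot: [[0.97, 0.204, -0.133], [0.202, -0.979, -0.029], [-0.136, 0.001, -0.991]]
wrist_force: [0.3, 0.1, 7.9]
grip_width: 0.0247
gripper_force: 60.4
```

Run:
```python
from h import *
where()
cmd(*chip_pose(24,0,1,8))
```

```text
edge+ [24.9 -0.4  6.1] edge- [-50.4   0.2  16.5] F [0.4 0.1 7.9] t 5.7
slide [-0.007 -0.009  0.127] twist [ 0.006 -0.021 -0.003]
```

Request:
step_arm([
  {"slide": [0.0, 0, -0.12], "twist": [0, 0, 0]},
  {"slide": [0.07, 0.0, -0.12], "twist": [0, 0, 0]},
  {"slide": [0.08, 0, -0.05], "twist": [0, 0, 0]},
  {"slide": [0.08, 0, 0.0], "twist": [0, 0, 0]},
  {"slide": [0.08, 0, 0.0], "twist": [0, 0, 0]},
])

```text
t: 6.2
tool_pos: [0.5015, -0.0574, 0.0319]
tcp_rot: [[0.97, 0.204, -0.135], [0.202, -0.979, -0.028], [-0.138, -0.0, -0.99]]
wrist_force: [-0.4, 1.3, 11.9]
grip_width: 0.0248
gripper_force: 60.7
```

Run:
```python
from h import *
where()
s=snap('wrist');  np.savez('raw5.npz',**s)
c,P,r=blob(s,(80,60,60),(100,255,255),.05,n='chip')
print(c[:,0].min(),c[:,0].max(),c[:,1].min(),c[:,1].max())
s=dict(np.load('raw4.npz'));c,P,r=blob(s,(80,60,60),(100,255,255),.05,n='chip')
print(c[:,0].min(),c[:,0].max(),c[:,1].min(),c[:,1].max())
```

```text
edge+ [27.7  0.   4.6] edge- [-47.6   0.5  15.1] F [-0.1  1.3 11.9] t 6.2
chip px [275.08971554 298.63894967] rect mm [499.3 -56.7] [92.1 28.4] 11.85
242 308 216 384
chip px [274.83521445 296.3227991 ] rect mm [465.  -63.6] [118.1  36.9] 11.9
240 308 217 379
```

Run:
```python
from h import *
cmd(*chip_pose(29,0,16,5))
```

```text
slide [ 0.013 -0.    -0.232] twist [-0.001  0.365 -0.002]
```

Request:
step_arm([
  {"slide": [0, 0, -0.2], "twist": [0, 0, 0]},
  {"slide": [0.01, 0, -0.35], "twist": [0, 0.3, 0]},
  {"slide": [0.01, 0, -0.35], "twist": [0, 0.38, 0]},
  {"slide": [0.01, 0, -0.35], "twist": [0, 0.38, 0]},
])

```text
t: 6.65
tool_pos: [0.502, -0.0566, 0.0444]
tcp_rot: [[0.975, 0.203, -0.086], [0.203, -0.979, -0.016], [-0.088, -0.001, -0.996]]
wrist_force: [-0.2, -0.5, -0.1]
grip_width: 0.0242
gripper_force: 59.4
```

Run:
```python
from h import *
where()
def quad(s):
    k=cv2.inRange(cv2.cvtColor(s['pixels'],cv2.COLOR_BGR2HSV),(80,60,60),(100,255,255))
    k=cv2.morphologyEx(k,cv2.MORPH_CLOSE,np.ones((15,15)))
    c=max(cv2.findContours(k,0,1)[0],key=cv2.contourArea); c=cv2.convexHull(c)[:,0]
    for e in (-1,1):
        pass
    u,v=c[:,0],c[:,1]
    q=[c[np.argmin(u+v)],c[np.argmax(u-v)],c[np.argmax(u+v)],c[np.argmin(u-v)]]; return np.array(q)
s=snap('wrist'); np.savez('raw6.npz',**s)
K=s['camera_matrix']
# chip pose in the camera by PnP (top-face/silhouette corners), compare with earlier
for n in ['raw3.npz','raw4.npz','raw5.npz','raw6.npz']:
    q=quad(dict(np.load(n))).astype(float); print(n,q.tolist(), 'ratio', round((q[1,0]-q[0,0])/(q[2,0]-q[3,0]),3))
```

```text
edge+ [27.9  0.7 19.2] edge- [-47.8   1.2  25.9] F [-0.2 -0.4 -0.1] t 6.65
raw3.npz [[242.0, 217.0], [306.0, 217.0], [304.0, 378.0], [248.0, 379.0]] ratio 1.143
raw4.npz [[242.0, 217.0], [306.0, 217.0], [304.0, 378.0], [248.0, 379.0]] ratio 1.143
raw5.npz [[243.0, 217.0], [307.0, 216.0], [304.0, 383.0], [247.0, 384.0]] ratio 1.123
raw6.npz [[243.0, 217.0], [307.0, 217.0], [304.0, 381.0], [246.0, 381.0]] ratio 1.103
```

```bash
python3 - <<'E'
import re
t=open('h.py').read()
t=t.replace("edge=OFF+np.array([.038,0,.003])","edge=OFF+np.array([.0381,0,.005])").replace("R=target(YI+DY,pitch); ","R=target(YI+DY,pitch-3); ").replace("f([.038,0,.003])","f([.0381,0,.005])").replace("f([-.038,0,.003])","f([-.0378,0,.001])")
open('h.py','w').write(t)
E
python3 - <<'E'
from h import *
where(); cmd(*chip_pose(28,0,8,6));  cmd(*chip_pose(28,0,1.5,6))
E
```

```text
edge+ [27.9  0.6 17.1] edge- [-47.3   1.2  27.8] F [ 0.1 -0.5 -0.1] t 6.7
slide [0.034 0.017 0.264] twist [-0.01   0.255 -0.004]
slide [0.048 0.017 0.426] twist [-0.01   0.255 -0.004]
```

Request:
step_arm([
  {"slide": [0.03, 0, 0.1], "twist": [0, 0.25, 0]},
  {"slide": [0.03, 0, 0.26], "twist": [0, 0.25, 0]},
  {"slide": [0.03, 0, 0.26], "twist": [0, 0.25, 0]},
  {"slide": [0.03, 0, 0.26], "twist": [0, 0.25, 0]},
])

```text
t: 7.1
tool_pos: [0.5039, -0.0567, 0.0341]
tcp_rot: [[0.978, 0.203, -0.05], [0.203, -0.979, -0.01], [-0.051, -0.0, -0.999]]
wrist_force: [3.9, -0.2, -0.7]
grip_width: 0.0243
gripper_force: 59.6
```

Run:
```python
from h import *
where(); print(robot.read_state()['tool_pos'],RI.T@(robot.read_state()['tool_pos']-O)); cmd(*chip_pose(28,0,2,6))
```

```text
edge+ [29.2  0.2  8.5] edge- [-46.3   0.7  16.4] F [ 3.8 -1.  -0.7] t 7.1
[ 0.50391028 -0.05667386  0.03411801] [-0.01264045 -0.0003162  -0.00188199]
slide [-0.023  0.005  0.162] twist [-0.004 -0.01  -0.003]
```

```bash
sed -i 's/OFF=np.array(.3.2,-.8,-17.5.)/OFF=np.array([0.5,-.4,-17.5])/' h.py
python3 - <<'E'
from h import *
where();  cmd(*chip_pose(29,0,8,6)); cmd(*chip_pose(29,0,3,6))
E
```

```text
edge+ [26.5 -0.2  8.6] edge- [-49.    0.3  16.5] F [ 3.8 -1.  -0.7] t 7.1
slide [ 0.062 -0.005  0.011] twist [-0.004 -0.01  -0.003]
slide [ 0.068 -0.005  0.136] twist [-0.004 -0.01  -0.003]
```

Request:
step_arm([
  {"slide": [0.06, 0, 0], "twist": [0, 0, 0]},
  {"slide": [0.06, 0, 0.0], "twist": [0, 0, 0]},
  {"slide": [0.06, 0, 0.0], "twist": [0, 0, 0]},
])

```text
t: 7.4
tool_pos: [0.5049, -0.0559, 0.0336]
tcp_rot: [[0.978, 0.204, -0.052], [0.204, -0.979, -0.009], [-0.053, -0.002, -0.999]]
wrist_force: [0.6, 0.0, 0.5]
grip_width: 0.0244
gripper_force: 59.7
```

Run:
```python
from h import *
where()
```

```text
edge+ [27.7  0.3  8.1] edge- [-47.9   0.9  16.1] F [ 0.6 -0.1  0.5] t 7.4
```

Request:
step_arm([
  {"slide": [0.0, 0, 0.06], "twist": [0, 0, 0]},
  {"slide": [0.0, 0, 0.12], "twist": [0, 0, 0]},
  {"slide": [0.0, 0, 0.12], "twist": [0, 0, 0]},
])

```text
t: 7.7
tool_pos: [0.5049, -0.056, 0.0288]
tcp_rot: [[0.978, 0.204, -0.051], [0.203, -0.979, -0.009], [-0.052, -0.001, -0.999]]
wrist_force: [-0.8, 0.6, -0.4]
grip_width: 0.0246
gripper_force: 59.7
```

Run:
```python
from h import *
where()
```

```text
edge+ [27.6  0.2  3.3] edge- [-48.    0.7  11.3] F [-0.7  0.7 -0.4] t 7.7
```

Request:
step_arm([
  {"slide": [0.03, 0, 0.0], "twist": [0, 0, 0]},
  {"slide": [0.03, 0, 0.04], "twist": [0, 0, 0]},
  {"slide": [0.03, 0, 0.04], "twist": [0, 0, 0]},
])

```text
t: 8.0
tool_pos: [0.5062, -0.0558, 0.0275]
tcp_rot: [[0.978, 0.204, -0.051], [0.204, -0.979, -0.01], [-0.052, -0.001, -0.999]]
wrist_force: [0.5, -0.4, -0.3]
grip_width: 0.0247
gripper_force: 59.7
```

Run:
```python
from h import *
where()
```

```text
edge+ [29.   0.1  2. ] edge- [-46.6   0.7   9.9] F [ 0.4 -0.5 -0.3] t 8.0
```

Request:
step_arm([
  {"slide": [0.0, 0, 0.02], "twist": [0, 0, 0]},
  {"slide": [0.0, 0, 0.05], "twist": [0, 0, 0]},
  {"slide": [0.0, 0, 0.05], "twist": [0, 0, 0]},
])

```text
t: 8.3
tool_pos: [0.506, -0.0559, 0.0255]
tcp_rot: [[0.978, 0.204, -0.051], [0.203, -0.979, -0.009], [-0.052, -0.001, -0.999]]
wrist_force: [-1.3, 0.8, -0.2]
grip_width: 0.0247
gripper_force: 59.7
```

Run:
```python
from h import *
where()
```

```text
edge+ [28.8  0.1 -0. ] edge- [-46.8   0.7   7.9] F [-1.1  1.  -0.2] t 8.3
```

Request:
step_arm([
  {"slide": [0.03, 0, 0.0], "twist": [0, 0, 0]},
  {"slide": [0.06, 0, 0.0], "twist": [0, 0, 0]},
  {"slide": [0.06, 0, 0.0], "twist": [0, 0, 0]},
])

```text
t: 8.6
tool_pos: [0.5074, -0.0555, 0.0252]
tcp_rot: [[0.978, 0.204, -0.053], [0.204, -0.979, -0.01], [-0.054, -0.001, -0.999]]
wrist_force: [-5.5, -1.5, 1.4]
grip_width: 0.0244
gripper_force: 59.9
```

Run:
```python
from h import *
where()
s=snap('wrist'); np.savez('raw7.npz',**s); blob(s,(15,120,120),(28,255,255),.0405,box=(190,0,370,240),n='jaw')
for n in ['raw6.npz']: blob(dict(np.load(n)),(15,120,120),(28,255,255),.0405,box=(190,0,370,240),n='jaw')
```

```text
edge+ [30.3  0.2 -0.4] edge- [-45.3   0.7   7.8] F [-5.7 -0.3  1.4] t 8.6
jaw px [276.23383085 203.3880597 ] rect mm [551.1 -45.8] [11.  28.5] 11.81
jaw px [276.38418079 176.40677966] rect mm [551.  -45.8] [11.  28.5] 11.76
```

Request:
step_arm([
  {"slide": [0.0, 0, -0.03], "twist": [0, 0, 0]},
  {"slide": [0.0, 0, -0.05], "twist": [0, 0, 0]},
  {"slide": [0.0, 0, -0.05], "twist": [0, 0, 0]},
])

```text
t: 8.95
tool_pos: [0.509, -0.0554, 0.0277]
tcp_rot: [[0.978, 0.204, -0.05], [0.203, -0.979, -0.01], [-0.051, -0.001, -0.999]]
wrist_force: [-1.1, -0.2, -1.1]
grip_width: 0.0243
gripper_force: 59.7
```

Run:
```python
from h import *
where()
s=snap('wrist'); np.savez('raw8.npz',**s); blob(s,(15,120,120),(28,255,255),.0405,box=(190,0,370,240),n='jaw')
cv2.imwrite('pics/w8.png',cv2.resize(s['pixels'][150:290,190:370],None,fx=4,fy=4,interpolation=cv2.INTER_CUBIC))
```

```text
edge+ [31.8 -0.   2.2] edge- [-43.8   0.5  10.1] F [-1.2  0.  -1.1] t 8.95
jaw px [275.59585492 204.89119171] rect mm [551.2 -45.7] [11.2 28.4] 11.79
```

View pics/w8.png

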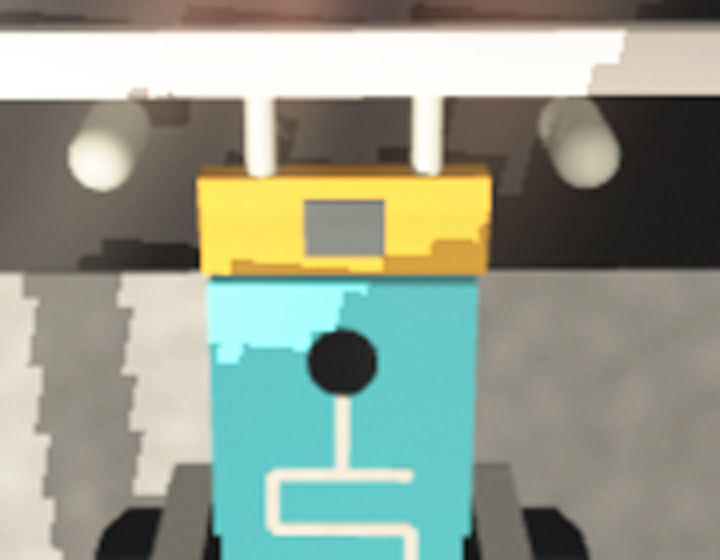

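The crop shows the cell's leading edge at (342,280) right at the brass jaw's face edge at (342,272), centred left to right. The earlier block was the plate edge. Now I push the jaw back.

Request:
step_arm([
  {"slide": [0.04, 0, 0.0], "twist": [0, 0, 0]},
  {"slide": [0.08, 0, 0.0], "twist": [0, 0, 0]},
  {"slide": [0.11, 0, 0.0], "twist": [0, 0, 0]},
  {"slide": [0.11, 0, 0], "twist": [0, 0, 0]},
  {"slide": [0.11, 0, 0], "twist": [0, 0, 0]},
])

```text
t: 9.5
tool_pos: [0.5128, -0.0545, 0.0273]
tcp_rot: [[0.978, 0.204, -0.051], [0.203, -0.979, -0.01], [-0.052, -0.001, -0.999]]
wrist_force: [-4.5, -1.3, 2.6]
grip_width: 0.0248
gripper_force: 59.9
```

Run:
```python
from h import *
where()
s=snap('wrist'); np.savez('raw9.npz',**s); blob(s,(15,120,120),(28,255,255),.0405,box=(190,0,370,240),n='jaw')
```

```text
edge+ [35.7  0.   1.7] edge- [-39.9   0.5   9.7] F [-4.7 -0.3  2.6] t 9.5
jaw px [275.55050505 205.12121212] rect mm [554.8 -45. ] [11.2 28.4] 11.8
```

Request:
step_arm([
  {"slide": [0.04, 0, 0.0], "twist": [0, 0, 0]},
  {"slide": [0.07, 0, 0.0], "twist": [0, 0, 0]},
  {"slide": [0.07, 0, 0.0], "twist": [0, 0, 0]},
  {"slide": [0.07, 0, 0], "twist": [0, 0, 0]},
])

```text
t: 9.95
tool_pos: [0.5153, -0.054, 0.0271]
tcp_rot: [[0.978, 0.204, -0.052], [0.203, -0.979, -0.01], [-0.052, -0.001, -0.999]]
wrist_force: [-5.4, -2.5, 2.4]
grip_width: 0.0244
gripper_force: 60.0
```

Run:
```python
from h import *
where()
s=snap('wrist'); blob(s,(15,120,120),(28,255,255),.0405,box=(190,0,370,240),n='jaw')
cmd(*chip_pose(38.4,0,1.2,3)); cmd(*chip_pose(38.4,0,.7,0))
```

```text
edge+ [38.3  0.   1.6] edge- [-37.3   0.5   9.6] F [-5.8 -1.3  2.4] t 9.95
jaw px [275.78680203 205.49238579] rect mm [557.3 -44.5] [11.2 28.5] 11.8
slide [0.021 0.001 0.06 ] twist [-0.008  0.376 -0.002]
slide [0.042 0.001 0.121] twist [-0.008  0.751 -0.002]
```

Request:
step_arm([
  {"slide": [0.01, 0, 0.02], "twist": [0, 0.15, 0]},
  {"slide": [0.015, 0, 0.04], "twist": [0, 0.3, 0]},
  {"slide": [0.02, 0, 0.06], "twist": [0, 0.4, 0]},
  {"slide": [0.025, 0, 0.07], "twist": [0, 0.5, 0]},
  {"slide": [0.025, 0, 0.07], "twist": [0, 0.5, 0]},
])

```text
t: 10.5
tool_pos: [0.5157, -0.0537, 0.024]
tcp_rot: [[0.979, 0.204, 0.017], [0.204, -0.979, 0.005], [0.017, -0.001, -1.0]]
wrist_force: [-5.5, -1.0, 1.0]
grip_width: 0.0247
gripper_force: 59.9
```

Run:
```python
from h import *
where()
s=snap('wrist'); blob(s,(15,120,120),(28,255,255),.0405,box=(190,0,370,240),n='jaw')
cmd(*chip_pose(38.4,0,.7,0))
```

```text
edge+ [37.9  0.2  1.2] edge- [-38.1   0.8   3.9] F [-5.6  0.2  1. ] t 10.5
jaw px [276.23316062 206.15025907] rect mm [556.6 -44.6] [10.5 28.5] 11.78
slide [0.023 0.005 0.046] twist [-0.01   0.252 -0.004]
```

Request:
step_arm([
  {"slide": [0.02, 0, 0.0], "twist": [0, 0, 0]},
  {"slide": [0.025, 0, 0.02], "twist": [0, 0.12, 0]},
  {"slide": [0.03, 0, 0.045], "twist": [0, 0.25, 0]},
  {"slide": [0.03, 0, 0.045], "twist": [0, 0.25, 0]},
])

```text
t: 10.95
tool_pos: [0.5169, -0.0534, 0.0222]
tcp_rot: [[0.978, 0.204, 0.051], [0.203, -0.979, 0.012], [0.052, -0.002, -0.999]]
wrist_force: [-4.2, -2.0, 0.6]
grip_width: 0.0246
gripper_force: 59.8
```

Run:
```python
from h import *
where()
s=snap('wrist'); blob(s,(15,120,120),(28,255,255),.0405,box=(190,0,370,240),n='jaw')
```

```text
edge+ [38.6  0.3  0.7] edge- [-37.4   0.8   0.7] F [-4.6 -1.1  0.6] t 10.95
jaw px [276.5        206.31443299] rect mm [557.4 -44.5] [10.4 28.4] 11.79
```

Request:
step_arm([
  {"slide": [0, 0, 0.02], "twist": [0, 0.1, 0]},
  {"slide": [0, 0, 0.04], "twist": [0, 0.1, 0]},
  {"slide": [0, 0, 0.04], "twist": [0, 0.1, 0]},
])

```text
t: 11.3
tool_pos: [0.5173, -0.0534, 0.022]
tcp_rot: [[0.977, 0.204, 0.064], [0.204, -0.979, 0.015], [0.066, -0.001, -0.998]]
wrist_force: [-12.1, -0.3, 17.8]
grip_width: 0.0243
gripper_force: 61.6
```

Run:
```python
from h import *
where()
s=snap('wrist'); blob(s,(15,120,120),(28,255,255),.0405,box=(190,0,370,240),n='jaw'); np.savez('raw10.npz',**s)
```

```text
edge+ [38.8  0.2  1. ] edge- [-37.2   0.7   0. ] F [-11.9   2.2  17.8] t 11.3
jaw px [276.34358974 206.16923077] rect mm [557.4 -44.5] [10.4 28.4] 11.81
```

Request:
step_arm([
  {"slide": [0, 0, -0.01], "twist": [0, 0, 0]},
  {"slide": [0, 0, -0.01], "twist": [0, 0, 0]},
  {"slide": [0, 0, -0.01], "twist": [0, 0, 0]},
  {"slide": [0, 0, -0.01], "twist": [0, 0, 0]},
  {"slide": [0, 0, -0.01], "twist": [0, 0, 0]},
], claw=-0.1)

```text
t: 11.85
tool_pos: [0.5179, -0.0534, 0.0212]
tcp_rot: [[0.977, 0.204, 0.066], [0.203, -0.979, 0.015], [0.067, -0.001, -0.998]]
wrist_force: [-0.6, -0.1, -0.2]
grip_width: 0.0381
gripper_force: 0.0
```

Run:
```python
from h import *
where(); print(robot.read_state()['grip_width'])
s=snap('wrist'); blob(s,(15,120,120),(28,255,255),.0405,box=(190,0,370,240),n='jaw'); np.savez('raw11.npz',**s)
blob(s,(80,60,60),(100,255,255),.042,n='chip')
```

```text
edge+ [39.4  0.   0.3] edge- [-36.6   0.6  -0.8] F [-0.6  0.1 -0.2] t 11.85
0.038119769199652
jaw px [275.81632653 212.5       ] rect mm [555.6 -44.7] [10.5 28.3] 12.61
chip px [274.89977728 306.39198218] rect mm [513.4 -53.4] [76.3 26.5] 11.8
```

Run:
```python
from h import *
cmd([.505,-.056,.20],target(12))
```

```text
slide [-0.027 -0.008 -4.481] twist [-0.006 -0.481 -0.032]
```

Request:
step_arm([
  {"slide": [0, 0, -0.4], "twist": [0, 0, 0]},
  {"slide": [0, 0, -1.2], "twist": [0, 0, 0]},
  {"slide": [0, 0, -2.2], "twist": [0, -0.2, 0]},
  {"slide": [0, 0, -3.3], "twist": [0, -0.48, 0]},
  {"slide": [0, 0, -4.2], "twist": [0, -0.48, 0]},
  {"slide": [-0.03, 0, -4.5], "twist": [0, -0.48, 0]},
  {"slide": [-0.03, 0, -4.5], "twist": [0, -0.48, 0]},
], claw=1)

```text
t: 12.6
tool_pos: [0.5059, -0.0567, 0.2027]
tcp_rot: [[0.979, 0.204, 0.004], [0.204, -0.979, -0.0], [0.004, 0.001, -1.0]]
wrist_force: [0.3, -0.5, 0.3]
grip_width: 0.0856
gripper_force: 0.0
```

Run:
```python
from h import *
s=snap('wrist'); np.savez('raw12.npz',**s)
_,_,j=blob(s,(15,120,120),(28,255,255),.0405,box=(190,0,370,240),n='jaw')
_,_,c=blob(s,(80,60,60),(100,255,255),.042,n='chip')
for r in (j,c): print((RI[:2,:2].T@(np.array(r[0])-O[:2]*1000)).round(1))
t=snap('top'); blob(t,(5,120,100),(20,255,255),.038,box=(165,165,220,240),n='frame')
```

```text
jaw px [274.38095238 133.16666667] rect mm [555.2 -44.5] [ 9.3 27.8] 11.74
chip px [273.93055556 180.125     ] rect mm [513.3 -53. ] [74.9 26.4] 11.7
[40.1  0.8]
[-2.7  1.3]
frame px [188.90526316 202.84210526] rect mm [559.6 258.7] [ 34.8 109.9] 73.65
```

Run:
```python
from h import *
cmd([.555,.26,.21],target(-16.35))
```

```text
slide [ 2.856 -7.478 -0.255] twist [-0.012  0.015  3.511]
```

Request:
step_arm([
  {"slide": [0.3, -0.8, -0.25], "twist": [0, 0, 0.5]},
  {"slide": [0.7, -1.8, -0.25], "twist": [0, 0, 1]},
  {"slide": [1.1, -2.8, -0.25], "twist": [0, 0, 1.5]},
  {"slide": [1.5, -3.8, -0.25], "twist": [0, 0, 2]},
  {"slide": [1.9, -4.9, -0.25], "twist": [0, 0, 2.5]},
  {"slide": [2.3, -6, -0.25], "twist": [0, 0, 3]},
  {"slide": [2.86, -7.48, -0.25], "twist": [0, 0, 3.51]},
  {"slide": [2.86, -7.48, -0.25], "twist": [0, 0, 3.51]},
  {"slide": [2.86, -7.48, -0.25], "twist": [0, 0, 3.51]},
  {"slide": [2.86, -7.48, -0.25], "twist": [0, 0, 3.51]},
])

```text
t: 13.7
tool_pos: [0.555, 0.2589, 0.2091]
tcp_rot: [[0.96, -0.28, -0.003], [-0.28, -0.96, -0.001], [-0.003, 0.001, -1.0]]
wrist_force: [-0.3, -0.2, -0.6]
grip_width: 0.0854
gripper_force: 0.0
```

Run:
```python
from h import *
s=snap('wrist','w13.png'); np.savez('raw13.npz',**s)
c,P,r=blob(s,(3,120,100),(20,255,255),.038,n='frame')
# tongue end: width profile along long axis
a=np.radians(-16.35); d=np.array([np.cos(a),np.sin(a)]); n=np.array([-d[1],d[0]])
q=P-np.array(r[0]); x=q@d;y=q@n
for lo,hi in [(x.min(),x.min()+8),(x.max()-8,x.max())]: m=(x>=lo)&(x<=hi); print(lo,hi,y[m].min(),y[m].max())
```

```text
frame px [274.59931507 178.19520548] rect mm [558.3 258.9] [ 34.8 108.1] 73.81
-54.05895518587016 -46.05895518587016 -7.3241048617368785 7.445231781929332
46.08675665117388 54.08675665117388 -16.33159334851729 16.553281356296004
```

View pics/w13.png

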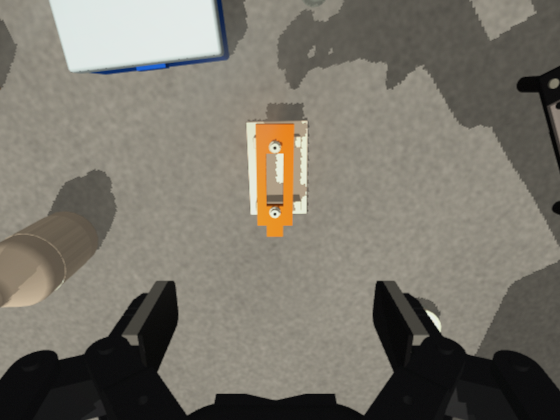

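The wrist view shows the orange frame on its rack at (275,180), with the tongue pointing down at (275,232), toward the robot. The sides are clear for the fingers.

Run:
```python
from h import *
cmd([.5623,.2578,.016],target(-16.25))
```

```text
slide [ 0.185 -0.041  4.84 ] twist [ 0.007  0.018 -0.013]
```

Request:
step_arm([
  {"slide": [0.18, -0.04, 1.2], "twist": [0, 0, 0]},
  {"slide": [0.18, -0.04, 2.4], "twist": [0, 0, 0]},
  {"slide": [0.18, -0.04, 3.4], "twist": [0, 0, 0]},
  {"slide": [0.18, -0.04, 4.2], "twist": [0, 0, 0]},
  {"slide": [0.18, -0.04, 4.7], "twist": [0, 0, 0]},
  {"slide": [0.18, -0.04, 4.84], "twist": [0, 0, 0]},
  {"slide": [0.18, -0.04, 4.84], "twist": [0, 0, 0]},
  {"slide": [0.18, -0.04, 4.84], "twist": [0, 0, 0]},
])

```text
t: 14.55
tool_pos: [0.5645, 0.259, 0.019]
tcp_rot: [[0.959, -0.282, 0.002], [-0.282, -0.959, 0.001], [0.001, -0.002, -1.0]]
wrist_force: [-0.1, 0.2, -0.1]
grip_width: 0.0854
gripper_force: 0.0
```

Request:
step_arm([
  {"slide": [0, 0, 0], "twist": [0, 0, 0]},
  {"slide": [0, 0, 0], "twist": [0, 0, 0]},
  {"slide": [0, 0, 0], "twist": [0, 0, 0]},
  {"slide": [0, 0, 0], "twist": [0, 0, 0]},
  {"slide": [0, 0, 0], "twist": [0, 0, 0]},
  {"slide": [0, 0, 0], "twist": [0, 0, 0]},
  {"slide": [0, 0, 0], "twist": [0, 0, 0]},
  {"slide": [0, 0, 0], "twist": [0, 0, 0]},
], claw=-1)

```text
t: 15.35
tool_pos: [0.5638, 0.2598, 0.0185]
tcp_rot: [[0.96, -0.281, 0.001], [-0.281, -0.96, 0.001], [0.001, -0.001, -1.0]]
wrist_force: [-0.8, -0.7, 5.8]
grip_width: 0.0323
gripper_force: 60.1
```

Run:
```python
from h import *
st=robot.read_state(); print(st['tool_pos'],np.degrees(np.arctan2(st['tcp_rot'][1,0],st['tcp_rot'][0,0])))
s=snap('wrist'); np.savez('raw14.npz',**s); blob(s,(3,120,100),(20,255,255),.038,n='frame')
```

```text
[0.56382894 0.25980193 0.01846477] -16.3174885535259
frame px [275.12802768 288.85986159] rect mm [563.3 260.6] [ 34.6 102.1] 73.71
```

```bash
cat >> h.py <<'E'
OF=np.array([-1.2,0,-15.5])/1000
def frame_pose(xt,y,zt,pitch):
    "tongue end's underside middle at insert (xt,y,zt mm above plate); pitch<0: tongue dips"
    R=target(YI,pitch); return O+RI@(np.array([xt,y,zt])/1000)-R@(OF+np.array([-.058,0,.004])),R
def wheref():
    st=robot.read_state(); R=st['tcp_rot']; f=lambda e:(RI.T@(st['tool_pos']+R@(OF+np.array(e))-O)*1000).round(1)
    print('tongue',f([-.058,0,.004]),'ctr',f([0,0,0]),'end',f([.051,0,.004]),'F',(RI.T@st['wrist_force']).round(1),'t',st['t'])
E
python3 - <<'E'
from h import *
cmd(*frame_pose(-48.5,0,150,0)); cmd(*frame_pose(-48.5,0,50,-7))
E
```

```text
slide [ 1.298  7.723 -3.912] twist [-0.009 -0.007 -3.561]
slide [ 1.318  7.715 -1.594] twist [ 0.209  0.85  -3.557]
```

Request:
step_arm([
  {"slide": [0, 0, -0.6], "twist": [0, 0, 0]},
  {"slide": [0, 0, -1.7], "twist": [0, 0, 0]},
  {"slide": [0, 0, -2.8], "twist": [0, 0, 0]},
  {"slide": [0.15, 0.9, -3.7], "twist": [0, 0, -0.5]},
  {"slide": [0.3, 2, -3.9], "twist": [0, 0, -1]},
  {"slide": [0.5, 3.1, -3.9], "twist": [0, 0, -1.5]},
  {"slide": [0.7, 4.2, -3.9], "twist": [0, 0, -2]},
  {"slide": [0.9, 5.3, -3.9], "twist": [0, 0, -2.5]},
  {"slide": [1.1, 6.4, -3.9], "twist": [0, 0, -3]},
  {"slide": [1.3, 7.3, -3.9], "twist": [0, 0, -3.56]},
  {"slide": [1.3, 7.72, -3.9], "twist": [0, 0, -3.56]},
  {"slide": [1.3, 7.72, -3.9], "twist": [0, 0, -3.56]},
])

```text
t: 16.6
tool_pos: [0.5257, -0.0537, 0.1729]
tcp_rot: [[0.978, 0.207, -0.001], [0.207, -0.978, 0.001], [-0.001, -0.001, -1.0]]
wrist_force: [0.3, -0.1, -1.5]
grip_width: 0.0326
gripper_force: 60.0
```

Run:
```python
from h import *
wheref(); cmd(*frame_pose(-48.5,0,35,-7))
```

```text
tongue [-49.9  -1.8 148.4] ctr [  8.1  -2.  152.4] end [ 59.1  -2.2 148.4] F [ 0.3 -0.1 -1.5] t 16.6
slide [ 0.061 -0.047  2.652] twist [-0.005  0.88  -0.027]
```

Request:
step_arm([
  {"slide": [0.03, -0.03, 0.4], "twist": [0, 0.2, 0]},
  {"slide": [0.06, -0.05, 1.2], "twist": [0, 0.6, -0.03]},
  {"slide": [0.06, -0.05, 2.0], "twist": [0, 0.88, -0.03]},
  {"slide": [0.06, -0.05, 2.5], "twist": [0, 0.88, -0.03]},
  {"slide": [0.06, -0.05, 2.65], "twist": [0, 0.88, -0.03]},
  {"slide": [0.06, -0.05, 2.65], "twist": [0, 0.88, -0.03]},
  {"slide": [0.06, -0.05, 2.65], "twist": [0, 0.88, -0.03]},
])

```text
t: 17.3
tool_pos: [0.5294, -0.0488, 0.0684]
tcp_rot: [[0.969, 0.215, 0.121], [0.214, -0.977, 0.027], [0.124, 0.0, -0.992]]
wrist_force: [-0.2, 1.6, -0.7]
grip_width: 0.0329
gripper_force: 60.0
```

Run:
```python
from h import *
wheref(); cmd(*frame_pose(-48.5,0,12,-7)); cmd(*frame_pose(-48.5,0,6,-7))
s=snap('wrist'); np.savez('raw15.npz',**s)
cv2.imwrite('pics/w15.png',cv2.resize(s['pixels'],(800,600)))
```

```text
tongue [-46.3   1.8  36.4] ctr [10.8  2.  47.6] end [61.9  2.2 49.9] F [ 0.1  1.6 -0.7] t 17.3
slide [-0.132  0.05   0.602] twist [-0.003 -0.016  0.032]
slide [-0.151  0.05   0.751] twist [-0.003 -0.016  0.032]
```

View pics/w15.png

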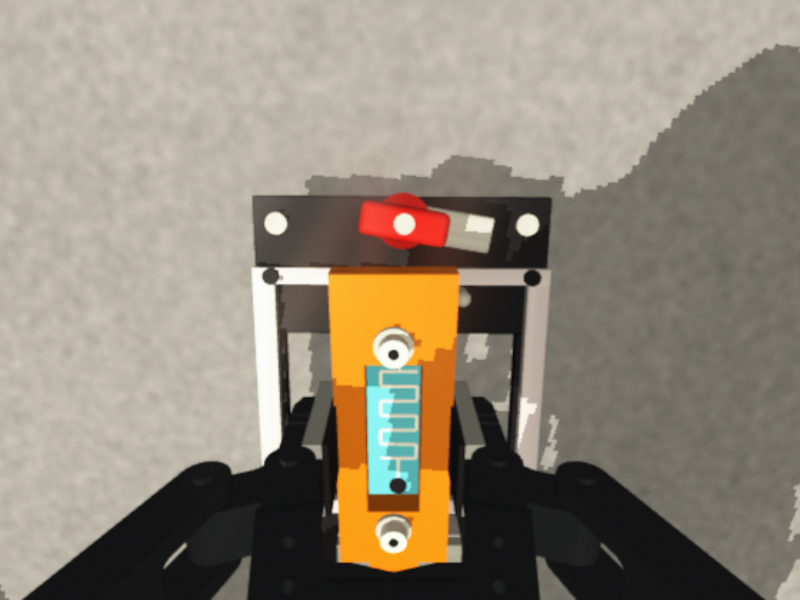

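The view shows the frame over the nest with the cell visible through its window at (395,430). The frame is about 2 mm left of the latch line at x=404, as computed. I'll correct y and lower.

Request:
step_arm([
  {"slide": [-0.06, 0.03, 0.1], "twist": [0, 0, 0.03]},
  {"slide": [-0.13, 0.05, 0.3], "twist": [0, 0, 0.03]},
  {"slide": [-0.13, 0.05, 0.5], "twist": [0, 0, 0.03]},
  {"slide": [-0.13, 0.05, 0.6], "twist": [0, 0, 0.03]},
  {"slide": [-0.13, 0.05, 0.6], "twist": [0, 0, 0.03]},
  {"slide": [-0.13, 0.05, 0.6], "twist": [0, 0, 0.03]},
])

```text
t: 17.95
tool_pos: [0.5267, -0.0514, 0.0426]
tcp_rot: [[0.97, 0.21, 0.12], [0.209, -0.978, 0.027], [0.123, -0.001, -0.992]]
wrist_force: [3.0, -0.4, -2.2]
grip_width: 0.033
gripper_force: 60.1
```

Run:
```python
from h import *
wheref(); cmd(*frame_pose(-48.5,0,5.5,-7)); cmd(*frame_pose(-48.5,0,4.5,-7))
```

```text
tongue [-49.5   0.   10.7] ctr [ 7.6 -0.  21.8] end [58.7 -0.  24.1] F [ 2.9 -1.  -2.2] t 17.95
slide [0.008 0.    0.134] twist [-0.009 -0.006 -0.004]
slide [0.004 0.    0.159] twist [-0.009 -0.006 -0.004]
```

Request:
step_arm([
  {"slide": [0.05, 0, 0.0], "twist": [0, 0, 0]},
  {"slide": [0.05, 0, 0.07], "twist": [0, 0, 0]},
  {"slide": [0.05, 0, 0.14], "twist": [0, 0, 0]},
  {"slide": [0.05, 0, 0.14], "twist": [0, 0, 0]},
])

```text
t: 18.35
tool_pos: [0.5285, -0.0506, 0.0368]
tcp_rot: [[0.97, 0.211, 0.118], [0.209, -0.978, 0.027], [0.121, -0.002, -0.993]]
wrist_force: [-0.2, 0.1, -0.6]
grip_width: 0.0324
gripper_force: 60.2
```

Run:
```python
from h import *
wheref(); cmd(*frame_pose(-54,0,5.5,-7)); cmd(*frame_pose(-57,0,5.5,-7))
```

```text
tongue [-47.5   0.4   5.1] ctr [ 9.6  0.4 16.1] end [60.7  0.4 18.3] F [-0.2  0.2 -0.6] t 18.35
slide [-0.16   0.011 -0.031] twist [-0.014  0.004 -0.003]
slide [-0.235  0.011 -0.041] twist [-0.014  0.004 -0.003]
```

Request:
step_arm([
  {"slide": [-0.06, 0, 0], "twist": [0, 0, 0]},
  {"slide": [-0.12, 0, -0.01], "twist": [0, 0, 0]},
  {"slide": [-0.18, 0.01, -0.02], "twist": [0, 0, 0]},
  {"slide": [-0.18, 0.01, -0.02], "twist": [0, 0, 0]},
  {"slide": [-0.18, 0.01, -0.02], "twist": [0, 0, 0]},
])

```text
t: 18.85
tool_pos: [0.5221, -0.0528, 0.0375]
tcp_rot: [[0.97, 0.21, 0.12], [0.209, -0.978, 0.027], [0.123, -0.001, -0.992]]
wrist_force: [0.5, 0.5, -0.4]
grip_width: 0.0327
gripper_force: 60.2
```

Run:
```python
from h import *
wheref(); cmd(*frame_pose(-56.5,0,5.5,-7)); cmd(*frame_pose(-56.5,0,6,-4))
```

```text
tongue [-54.2  -0.4   5.7] ctr [ 2.9 -0.4 16.7] end [54.  -0.4 19. ] F [ 0.6  0.4 -0.4] t 18.85
slide [-0.058 -0.01  -0.002] twist [-0.008 -0.007 -0.005]
slide [-0.074 -0.01   0.063] twist [-0.008 -0.382 -0.004]
```

Request:
step_arm([
  {"slide": [-0.06, -0.01, 0], "twist": [0, 0, 0]},
  {"slide": [-0.065, -0.01, 0.02], "twist": [0, -0.13, 0]},
  {"slide": [-0.07, -0.01, 0.04], "twist": [0, -0.26, 0]},
  {"slide": [-0.075, -0.01, 0.06], "twist": [0, -0.38, 0]},
  {"slide": [-0.075, -0.01, 0.06], "twist": [0, -0.38, 0]},
])

```text
t: 19.35
tool_pos: [0.52, -0.0529, 0.0346]
tcp_rot: [[0.975, 0.211, 0.068], [0.21, -0.977, 0.016], [0.069, -0.001, -0.998]]
wrist_force: [0.2, -0.2, -0.7]
grip_width: 0.0325
gripper_force: 60.2
```

Run:
```python
from h import *
wheref(); cmd(*frame_pose(-56.5,0,6.3,-1)); cmd(*frame_pose(-56.5,0,6,0))
```

```text
tongue [-56.  -0.   6.] ctr [ 1.6 -0.  14. ] end [52.7 -0.  13.6] F [ 0.1 -0.2 -0.7] t 19.35
slide [-0.029 -0.     0.068] twist [-0.007 -0.372  0.001]
slide [-0.036 -0.     0.101] twist [-0.007 -0.497  0.001]
```

Request:
step_arm([
  {"slide": [-0.01, 0, 0.02], "twist": [0, -0.13, 0]},
  {"slide": [-0.02, 0, 0.05], "twist": [0, -0.26, 0]},
  {"slide": [-0.03, 0, 0.07], "twist": [0, -0.38, 0]},
  {"slide": [-0.03, 0, 0.07], "twist": [0, -0.38, 0]},
  {"slide": [-0.03, 0, 0.07], "twist": [0, -0.38, 0]},
])

```text
t: 19.85
tool_pos: [0.5185, -0.053, 0.0316]
tcp_rot: [[0.977, 0.211, 0.016], [0.211, -0.978, 0.005], [0.017, -0.001, -1.0]]
wrist_force: [-1.1, -0.1, -0.0]
grip_width: 0.0327
gripper_force: 60.2
```

Run:
```python
from h import *
wheref(); cmd(*frame_pose(-56.5,0,6,0)); cmd(*frame_pose(-56.5,0,5,0))
```

```text
tongue [-57.    0.2   6.2] ctr [ 0.9  0.2 11.1] end [52.   0.2  8. ] F [-1.1  0.2 -0. ] t 19.85
slide [0.008 0.005 0.029] twist [-0.01  -0.119 -0.001]
slide [0.007 0.005 0.054] twist [-0.01  -0.119 -0.001]
```

Request:
step_arm([
  {"slide": [0.01, 0, 0.02], "twist": [0, -0.06, 0]},
  {"slide": [0.02, 0, 0.035], "twist": [0, -0.12, 0]},
  {"slide": [0.02, 0, 0.05], "twist": [0, -0.12, 0]},
  {"slide": [0.02, 0, 0.05], "twist": [0, -0.12, 0]},
])

```text
t: 20.25
tool_pos: [0.5192, -0.0531, 0.0304]
tcp_rot: [[0.978, 0.211, -0.001], [0.211, -0.978, 0.001], [-0.001, -0.001, -1.0]]
wrist_force: [-4.0, 0.4, 6.4]
grip_width: 0.0327
gripper_force: 61.1
```

Run:
```python
from h import *
wheref()
```

```text
tongue [-56.1  -0.    5.9] ctr [ 1.9 -0.1  9.9] end [52.9 -0.1  5.9] F [-3.8  1.3  6.4] t 20.25
```

Request:
step_arm([
  {"slide": [-0.01, 0, 0], "twist": [0, 0, 0]},
  {"slide": [-0.01, 0, 0], "twist": [0, 0, 0]},
  {"slide": [-0.01, 0, 0], "twist": [0, 0, 0]},
  {"slide": [-0.01, 0, 0], "twist": [0, 0, 0]},
], claw=0.13)

```text
t: 20.65
tool_pos: [0.5189, -0.053, 0.0297]
tcp_rot: [[0.978, 0.211, -0.0], [0.211, -0.978, 0.001], [0.0, -0.001, -1.0]]
wrist_force: [-0.5, -0.3, 0.3]
grip_width: 0.0484
gripper_force: 0.0
```

Run:
```python
from h import *
wheref(); print(robot.read_state()['grip_width']); cmd([.49,-.06,.19],target(12))
```

```text
tongue [-56.4   0.1   5.2] ctr [1.6 0.1 9.2] end [52.6  0.1  5.2] F [-0.6 -0.2  0.3] t 20.65
0.0484226485055206
slide [-0.742  0.013 -4.007] twist [-0.009 -0.     0.019]
```

Request:
step_arm([
  {"slide": [0, 0, -0.4], "twist": [0, 0, 0]},
  {"slide": [0, 0, -1.2], "twist": [0, 0, 0]},
  {"slide": [-0.2, 0, -2.2], "twist": [0, 0, 0]},
  {"slide": [-0.5, 0, -3.2], "twist": [0, 0, 0]},
  {"slide": [-0.74, 0, -4], "twist": [0, 0, 0]},
  {"slide": [-0.74, 0, -4], "twist": [0, 0, 0]},
  {"slide": [-0.74, 0, -4], "twist": [0, 0, 0]},
])

```text
t: 21.35
tool_pos: [0.4903, -0.0596, 0.1904]
tcp_rot: [[0.978, 0.21, 0.002], [0.21, -0.978, 0.001], [0.002, -0.0, -1.0]]
wrist_force: [0.2, -0.6, -0.4]
grip_width: 0.0483
gripper_force: 0.0
```

Run:
```python
from h import *
s=snap('wrist'); np.savez('raw16.npz',**s)
cv2.imwrite('pics/w16.png',cv2.resize(s['pixels'][60:280,180:380],None,fx=2.7,fy=2.7,interpolation=cv2.INTER_CUBIC))
c,P,r=blob(s,(5,150,100),(17,255,255),.050,box=(180,60,380,280),n='frame')
q=(P/1000-O[:2])@RI[:2,:2]*1000; print(q.min(0).round(1),q.max(0).round(1))
```

```text
frame px [269.64117647 111.6       ] rect mm [555.6 -43.3] [22.1 33.9] 14.06
[ 29.1 -14.7] [52.  18.5]
```

View pics/w16.png

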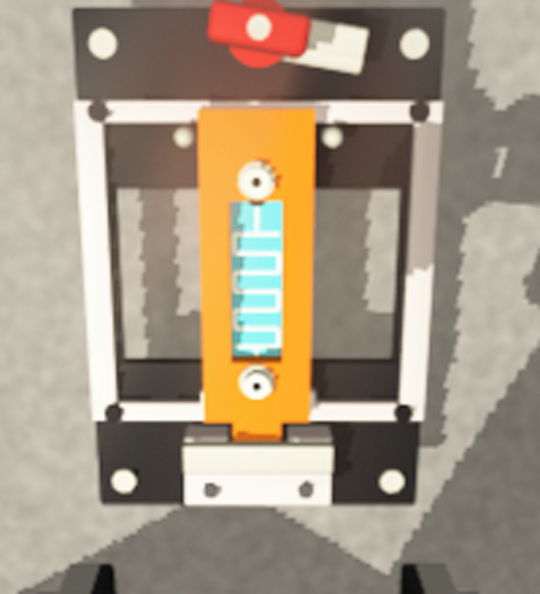

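The view shows the frame seated, with its tongue under the lip at (258,435), the pins on both sides and the cell in the window. The latch is still open at (260,28). Next I move over the latch and turn the tool to match.

Request:
step_arm([
  {"slide": [0.3, 0, 0], "twist": [0, 0, -1.05]},
  {"slide": [0.7, 0, 0], "twist": [0, 0, -2.1]},
  {"slide": [1.2, 0, 0.2], "twist": [0, 0, -3.15]},
  {"slide": [1.7, 0, 0.4], "twist": [0, 0, -4.2]},
  {"slide": [2.1, 0, 0.6], "twist": [0, 0, -5.25]},
  {"slide": [2.47, -0.01, 0.8], "twist": [0, 0, -6.3]},
  {"slide": [2.47, -0.01, 1], "twist": [0, 0, -7.35]},
  {"slide": [2.47, -0.01, 1], "twist": [0, 0, -8.4]},
  {"slide": [2.47, -0.01, 1], "twist": [0, 0, -9.45]},
  {"slide": [2.47, -0.01, 1], "twist": [0, 0, -10.5]},
  {"slide": [2.47, -0.01, 1], "twist": [0, 0, -11.5]},
  {"slide": [2.47, -0.01, 1], "twist": [0, 0, -12.5]},
], claw=-0.1)

```text
t: 22.6
tool_pos: [0.5853, -0.0377, 0.1471]
tcp_rot: [[-0.383, 0.924, -0.004], [0.924, 0.383, 0.002], [0.004, -0.003, -1.0]]
wrist_force: [-0.2, 0.1, 0.4]
grip_width: 0.0384
gripper_force: 0.0
```

Run:
```python
from h import *
s=snap('wrist'); 
k=cv2.inRange(cv2.cvtColor(s['pixels'],cv2.COLOR_BGR2HSV),(0,150,100),(4,255,255))
c,P,r=blob(s,(0,150,90),(4,255,255),.078,n='wing')
print(robot.read_state()['joint_positions'].round(1)); cmd([.5866,-.0385,.059],target(112.4))
```

```text
wing px [ 15.408 318.76 ] rect mm [ 435.3 -175.4] [26.6 40. ] 62.94
[-15.3  16.9  94.4   0.1  69.  -38.2]
slide [-0.038  0.029  2.203] twist [-0.022 -0.027  0.06 ]
```

Run:
```python
from h import *
s=snap('wrist'); print(proj(s,[.5866,-.0385,.078]))
c,P,r=blob(s,(0,150,90),(6,255,255),.078,box=(200,100,360,330),n='wing')
cmd([.5866,-.0385,.059],target(112.4))
```

```text
[277.31485789 231.87599995]
wing px [276.88679245 225.71698113] rect mm [583.6 -34.7] [16.4 30.4] 0.7
slide [-0.037  0.028  2.209] twist [-0.02  -0.026 -0.021]
```

Request:
step_arm([
  {"slide": [-0.02, 0.01, 0.3], "twist": [0, 0, 0.9]},
  {"slide": [-0.04, 0.03, 0.7], "twist": [0, 0, 1.8]},
  {"slide": [-0.04, 0.03, 1.2], "twist": [0, 0, 2.5]},
  {"slide": [-0.04, 0.03, 1.7], "twist": [0, 0, 2.5]},
  {"slide": [-0.04, 0.03, 2.1], "twist": [0, 0, 2.5]},
  {"slide": [-0.04, 0.03, 2.2], "twist": [0, 0, 2.5]},
  {"slide": [-0.04, 0.03, 2.2], "twist": [0, 0, 2.5]},
])

```text
t: 23.4
tool_pos: [0.5874, -0.0389, 0.0606]
tcp_rot: [[-0.037, 0.999, -0.002], [0.999, 0.037, 0.002], [0.002, -0.002, -1.0]]
wrist_force: [0.6, -0.0, -0.1]
grip_width: 0.0386
gripper_force: 0.0
```

Run:
```python
from h import *
st=robot.read_state();print(st['wrist_force'].round(1),st['joint_positions'].round(1)); cmd([.5866,-.0385,.059],target(92))
s=snap('wrist'); print(proj(s,[.5866,-.0385,.078]))
k=cv2.inRange(cv2.cvtColor(s['pixels'],cv2.COLOR_BGR2HSV),(0,150,150),(6,255,255)); k[:200]=0;k[:,:200]=0;k[:,360:]=0
c=max(cv2.findContours(k,0,1)[0],key=cv2.contourArea);print(cv2.minAreaRect(c),cv2.boundingRect(c))
```

```text
[ 0.6 -0.  -0.1] [-15.4  23.9  96.6   0.1  59.7 -17.5]
slide [ 0.01  -0.02   0.041] twist [-0.017 -0.014  0.012]
[274.89404169 304.77381083]
((271.5, 294.5), (29.0, 67.0), 0.0) (257, 261, 30, 68)
```

Request:
step_arm([
  {"slide": [0, 0, 0.04], "twist": [0, 0, 0]},
  {"slide": [0, 0, 0.04], "twist": [0, 0, 0]},
  {"slide": [0, 0, 0.04], "twist": [0, 0, 0]},
  {"slide": [0, 0, 0.04], "twist": [0, 0, 0]},
  {"slide": [0, 0, 0.04], "twist": [0, 0, 0]},
  {"slide": [0, 0, 0.04], "twist": [0, 0, 0]},
  {"slide": [0, 0, 0.04], "twist": [0, 0, 0]},
], claw=-1)

```text
t: 24.15
tool_pos: [0.5878, -0.0393, 0.0612]
tcp_rot: [[-0.038, 0.999, -0.001], [0.999, 0.038, 0.001], [0.001, -0.001, -1.0]]
wrist_force: [-4.6, -0.0, 5.5]
grip_width: 0.0085
gripper_force: 59.5
```

Request:
step_arm([
  {"slide": [0, 0, 0], "twist": [0, 0, 0.5]},
  {"slide": [0, 0, 0], "twist": [0, 0, 1.3]},
  {"slide": [0, 0, 0], "twist": [0, 0, 2.2]},
  {"slide": [0, 0, 0], "twist": [0, 0, 3.1]},
  {"slide": [0, 0, 0], "twist": [0, 0, 4]},
  {"slide": [0, 0, 0], "twist": [0, 0, 4]},
])

```text
t: 24.75
tool_pos: [0.5877, -0.0393, 0.0612]
tcp_rot: [[0.501, 0.866, -0.001], [0.866, -0.501, 0.001], [0.0, -0.001, -1.0]]
wrist_force: [-4.9, 0.0, 6.0]
grip_width: 0.0087
gripper_force: 59.6
```

Turning well, with low forces. I'll finish the turn.

Request:
step_arm([
  {"slide": [0, 0, 0], "twist": [0, 0, 0.8]},
  {"slide": [0, 0, 0], "twist": [0, 0, 1.7]},
  {"slide": [0, 0, 0], "twist": [0, 0, 2.6]},
  {"slide": [0, 0, 0], "twist": [0, 0, 3.5]},
  {"slide": [0, 0, 0], "twist": [0, 0, 4.3]},
  {"slide": [0, 0, 0], "twist": [0, 0, 5]},
  {"slide": [0, 0, 0], "twist": [0, 0, 5.6]},
  {"slide": [0, 0, 0], "twist": [0, 0, 5.9]},
  {"slide": [0, 0, 0], "twist": [0, 0, 5.9]},
])

```text
t: 25.65
tool_pos: [0.5876, -0.0392, 0.0612]
tcp_rot: [[0.975, 0.223, -0.001], [0.223, -0.975, 0.001], [-0.001, -0.001, -1.0]]
wrist_force: [-5.1, 0.8, 5.3]
grip_width: 0.0084
gripper_force: 59.7
```

Run:
```python
from h import *
st=robot.read_state();print(st['wrist_torque'].round(2),np.degrees(np.arctan2(st['tcp_rot'][1,0],st['tcp_rot'][0,0]))-YI)
```

```text
[-0.12  0.92  0.01] 0.7200583973377555
```

Shut to within about 1°, with no stop torque. Now release and withdraw upward.

Request:
step_arm([
  {"slide": [0, 0, 0], "twist": [0, 0, 0]},
  {"slide": [0, 0, 0], "twist": [0, 0, 0]},
  {"slide": [0, 0, 0], "twist": [0, 0, 0]},
  {"slide": [0, 0, 0], "twist": [0, 0, 0]},
  {"slide": [0, 0, 0], "twist": [0, 0, 0]},
  {"slide": [0, 0, -0.3], "twist": [0, 0, 0]},
  {"slide": [0, 0, -1.1], "twist": [0, 0, 0]},
  {"slide": [-0.5, 0, -2.1], "twist": [0, 0, 0]},
  {"slide": [-1.3, 0, -3.1], "twist": [0, 0, 0]},
  {"slide": [-2, 0, -3.5], "twist": [0, 0, 0]},
  {"slide": [-2, 0, -3.5], "twist": [0, 0, 0]},
  {"slide": [-2, 0, -3.5], "twist": [0, 0, 0]},
], claw=-0.1)

```text
t: 26.85
tool_pos: [0.5107, -0.0575, 0.2015]
tcp_rot: [[0.975, 0.223, 0.002], [0.223, -0.975, 0.0], [0.003, 0.0, -1.0]]
wrist_force: [0.6, -0.3, 1.0]
grip_width: 0.0384
gripper_force: 0.0
```

Run:
```python
from h import *
s=snap('wrist','w17.png'); st=robot.read_state(); print(st['wrist_force'].round(1))
for r,b in (('wing',((0,150,110),(4,255,255),.078)),('frame',((5,150,100),(17,255,255),.050)),('cell',((80,60,60),(100,255,255),.042)),('jaw',((18,120,120),(28,255,255),.0405))):
    c,P,q=blob(s,*b,box=(180,20,380,300),n=r); l=(P/1000-O[:2])@RI[:2,:2]*1000; print(l.min(0).round(1),l.max(0).round(1))
# steel finger: bright pixel colours along -x of the latch axis at 20 mm above the plate
for x in (60,52,46): u=proj(s,O+RI@np.array([x,0,20])/1000); print(x,u.round(),s['pixels'][int(u[1]),int(u[0])])
```

```text
[ 0.7 -0.6 -0.5]
wing px [274. 100.] rect mm [586.6 -38. ] [24.4 16.2] 12.9
[59.8 -7.6] [84.4  8.5]
frame px [256.63736264 137.46153846] rect mm [552.1 -33.3] [25.9 10.9] 11.72
[26.5  6.9] [52.4 17.9]
cell px [272.43165468 183.74100719] rect mm [515.9 -52.5] [47.5 14.9] 11.77
[-23.7  -6.3] [23.7  8.7]
jaw px [272.26644737 177.63157895] rect mm [515.7 -52.4] [101.9  34.1] 12.5
[-51.1 -15.9] [50.6 18.6]
60 [275. 116.] [ 68  84 244]
52 [274. 126.] [224 240 245]
46 [274. 134.] [227 241 246]
```

```bash
python3 -c "
from plant import workorder
print(workorder.finish_job())"
```

```text
the job is handed in; nothing more can be done
None
```

I handed the job in at about 27 s, with the cell sprung into the nest, the frame flat with its tongue under the lip, and the latch shut to within about 1°; the hand-in call returned no pass/fail result.

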